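Shut the tool-air valve under its sliding cover

ROBOT

A 6-joint arm with a two-finger parallel gripper is mounted at the origin on the work surface. World frame = base frame: x ahead of the robot, y to its left, z up, the work surface at z = 0. Lengths are in m, angles in degrees, forces in N, time in s.
With the tool pointing down it reaches from about 0.375 to 0.9 m from the base axis. Payload 3.1 kg.
Tool frame: the origin (TCP) lies midway between the tips of the shut fingers; the grasp point (between the pads) lies bot.hold_point_z behind it (bot.hold_point_z is the distance from the TCP to the grasp point, in m); z points along the fingers, y is the direction in which the jaws open and shut (so a half turn about z gives the same grasp; the last joint's range is limited). The gripper opens to 87 mm and grips with 3 to 60 N. Pads are 19 mm wide; open, the fingers measure 117 mm over their backs; the gripper's body (75 mm by 190 mm) begins 51 mm behind the grasp point.
Start: joints at [-80.758, 30.224, 82.088, -0, 67.689, -10.227], TCP at [0.208, -0.589, 0.202] pointing down, gripper open.
Joint ranges: [-176.69, 176.69], [-43.24, 126.21], [12.49, 139.97], [-82, 262], [0, 151.66], [-163.58, 163.58]. Speed limits (degrees/s): [159.86, 159.86, 180, 180, 180, 180].

INTERFACE

Orientations are given as a 3x3 rotation matrix whose columns are the frame's x, y, z axes.
In Python, from rig import bot, vision, hand_in gives the robot as it stands. The module is installed in compiled form; this text tells all that it offers.
- The arm moves only by the shell command python3 -m handwheel 'ROWS'. ROWS is JSON, a list of rows, each an object of numbers: "hand": the gripper's target within -1 to 1 (fully open at 1, half-way at 0, shut at -1); "dx", "dy", "dz": the shift along the world's x, y, z in cm; "wx", "wy", "wz": the turn, a rotation vector about the world's x, y, z in rad. In form: [{"hand": .., "dx": .., "dy": .., "dz": .., "wx": .., "wy": .., "wz": ..}, ...]. A call has 1 to 10 rows; each row shifts and turns the commanded pose from where the row before left it; what a row does not reach is not made up. A row lasts 1/10 s, in which the tool goes at most 50 mm and 8.59 degrees, less where a joint would pass 70% of its speed; a pose out of reach is approached as far as the arm can. A call with a gripper value outside its range is refused whole. The fingers move at their own pace and stop on an object; the grip force is fixed at half the most. Time passes only in rows, so rows that do not move let the fingers close. It gives the time, the measured TCP pose, the force and the opening at its end, in the units of the state.
- bot.read_state(): the state, without advancing time (a new reading comes with each control period).
- vision.capture(name): name is "scene" or "top" or "wrist"; returns (picture, depth): 420x560x3 uint8, red, green, blue; 420x560 float32, m along the optical axis (not along the pixel's ray), 0 where there is no reading.
- vision.get_calibration(name): a dict with "fx", "fy", "cx", "cy" (pixels), "rvec" (rotation vector, rad) and "tvec" (3), from world to camera coordinates, as OpenCV has them. Camera axes: x right, y down, z forward; pixel columns grow to the right and rows downward; lengths in m; the calibration is good to about 2 mm. A picture is of the moment at which its call begins: read the wrist's pose just before it. get_calibration takes no time and is no camera call; for the wrist camera it gives the pose at the moment of the call.
- hand_in(): hands the job in, once; it reports no verdict.
The state is a dict: "time_s": time; "joint_positions": joint angles; "qvel": joint speeds; "tau": joint torques, N m; "position": TCP position; "tcp_rot": TCP orientation; "force": force on the tool from outside, world axes, zero at the start; "moment": the same for the moment, N m; "opening": opening from 0.0 (shut) to 1.0 (fully open).
Only numpy, scipy, OpenCV 4.12 (cv2) and the standard library are available. Lean on these libraries where they do the work, as an engineer would, in place of code of your own. Each camera call takes 0.05 s, during which the arm holds its last target.

TASK

The compressed air for the carving tools has to be shut off at the grey air box on the bench. With the fingertips only, push the loose plywood cover along its guides to the other end of the box, never lifting it, so that the well with the two valves lies fully open; then push the handle that ends in a round disc all the way shut, against its stop. Leave the plain straight handle as it is, and do not disturb the mallet, the chisel or the tin.

Things in the scene. Friction and masses are not known exactly. Their poses are not given: they have to be found in the camera images.
- box: Grey steel air box fixed to the bench, 304 (x) x 380 (y) x 85 mm high; origin at the centre of its underside, z up, y along its length. Its -y half is an open-topped well, its +y half (y -15..+190 mm) a flat closed deck. On top, aluminium guides along both long edges (to 96 mm high) and end stops (|y| over 180 mm, to 94 mm high) keep the cover on. Two brass outlets, 30 mm up, stick out to y = -220 mm.
- well (a point): Centre of the well's mouth, 85 mm above the bench, at box y = -90 mm. The well measures 250 (box x) x 150 (box y) mm inside; its floor is 10 mm above the bench.
- cover: Loose plywood cover, 280 (x) x 170 (y) x 9 mm, 0.25 to 0.5 kg, lying on the box between the guides (2 mm play each side); origin at the centre of its underside, 85 mm above the bench; axes as the box's. Starts over the well, centre at box y -90..-70 mm; slides in box +y on to the deck until the end stop holds it at +95 mm. The well is clear once the centre is past +70 mm.
- rib (a point): Middle of the top edge of the wooden rib that stands across the cover's middle: 90 mm long (x), 14 mm thick (y), rising 25 mm above the cover, from 94 to 119 mm above the bench. Push against its side.
- disc_handle (a joint): Handle to shut: level aluminium bar 14 mm wide, 57 to 69 mm above the bench, on a vertical pivot, ending in a flat disc 34 mm across centred 60 mm from the pivot (far end 77 mm). rad: 0 = open, along box +y; grows counterclockwise from above to 1.571 = shut, pointing to box -x against its stop. Starts 0 to 0.25. Friction 0.12 N m, no spring: stays where left.
- disc_pivot (a point): Pivot of the disc-ended handle, at the mid height of the bar (63 mm above the bench). In the box at y = -125 mm and either x = -40 or x = +70 mm; the other valve has the other place.
- disc_tip (a point): Centre of the round disc on that handle, 60 mm from its pivot, at mid height.
- plain_handle (a joint): The other valve's handle, to be left alone: the same aluminium bar, straight and plain, 77 mm long from its pivot, without a disc. Same heights and turning direction. Starts 0 to 0.12 rad.
- plain_pivot (a point): Pivot of the plain handle, at the mid height of the bar (63 mm above the bench).
- mallet: Bystander: wooden carver's mallet standing on its head beside the box's deck end, head up to 80 mm across, 212 mm tall; origin at the centre of its underside.
- chisel: Bystander: chisel lying on the bench beyond the mallet, 220 mm long, 24 mm high; origin on the bench under its handle's front part, its x axis towards the blade.
- tin: Bystander: lidded metal tin standing on the bench beside the well end, 66 mm across, 90 mm tall; origin at the centre of its underside.

How it is judged (in metres and radians):
On the way, in this order (a step that is already met when the one before it is completed fails the run):
1. the cover is slid aside and the well lies open (y of cover in the frame of box above 0.06 m), for 0.2 s.
2. the disc-ended handle is pushed shut (value of joint disc_handle above 1.45 rad), for 0.2 s.
At the end, for the whole second after the job is handed in: The cover lies flat on the box with its centre more than 60 mm past the box's middle towards the deck end (the well open), the disc-ended handle stands at 1.45 rad or more (within 7 degrees of its stop), the plain handle is still below 0.25 rad, and all is at rest (y of cover in the frame of box above 0.06 m and value of joint disc_handle above 1.45 rad and value of joint plain_handle below 0.25 rad and height (world z) of cover between 0.08 and 0.09 m and angle between cover's own z axis and vertical below 0.05 rad and linear speed of cover below 0.01 m/s and velocity of joint disc_handle between -0.05 and 0.05 rad/s); the robot touches nothing.
It fails at once if the cover is lifted or tipped (more than 10 mm or 0.12 rad) (height (world z) of cover above 0.095 m or angle between cover's own z axis and vertical above 0.12 rad).
It fails at once if the plain handle is turned (past 0.25 rad) (value of joint plain_handle above 0.25 rad).
It fails at once if the mallet, chisel or tin is moved by more than 20 mm (distance of any of mallet, chisel, tin from where it was at the start of the episode above 0.02 m).
It also fails if it takes over 48 s, if anything falls off the work surface, if the arm or the gripper's body presses on something with over 40 N, if the wrist force passes 120 N, or if a joint passes its speed limit or range.

## Working session

There is one attempt and no reset: what is moved stays moved. The work goes in short steps, Python scripts to look and compute and a shell command to move; the robot and the scene stay as the last step left them, time stands still between calls to the robot, and variables do not carry over. Pictures are saved under pics/ and viewed, and the job is handed in when it is done.

```bash
mkdir -p pics; cat > h.py <<'E'
import numpy as np, cv2
from rig import bot, vision
def cap(n,f):
    p,d=vision.capture(n); cv2.imwrite('pics/%s.png'%f,p[:,:,::-1]); np.savez('pics/%s.npz'%f,d=d,p=p,**{k:np.array(v) for k,v in vision.get_calibration(n).items()})
    return p,d
def world(f,u,v,z=None):
    c=np.load('pics/%s.npz'%f); R=cv2.Rodrigues(c['rvec'].reshape(3))[0]; t=c['tvec'].reshape(3)
    ray=R.T@np.array([(u-c['cx'])/c['fx'],(v-c['cy'])/c['fy'],1]); o=-R.T@t
    s=c['d'][int(round(v)),int(round(u))] if z is None else (z-o[2])/ray[2]
    return o+s*ray
E
python3 - <<'E'
from h import *
s=bot.read_state(); print(s['time_s'],s['position'],s['tcp_rot'],s['opening'],bot.hold_point_z)
cap('scene','scene0');cap('top','top0')
E
```

```text
0.0 [ 0.20823038 -0.58847071  0.20098657] [[ 9.42822365e-01  3.33295466e-01 -3.48005207e-04]
 [ 3.33295442e-01 -9.42820107e-01  2.09639559e-03]
 [ 3.70612839e-04 -2.09251720e-03 -9.99997742e-01]] 1.0021226906041112 0.0187
```

View pics/top0.png

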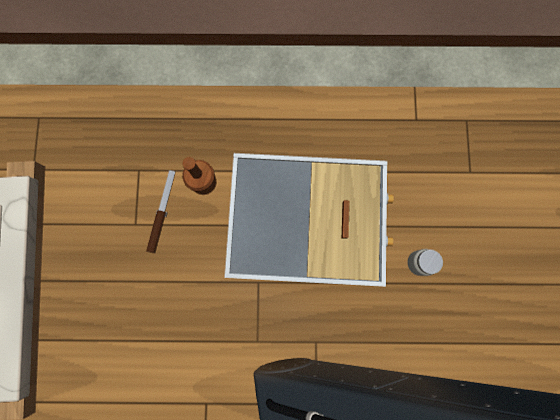

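View pics/scene0.png

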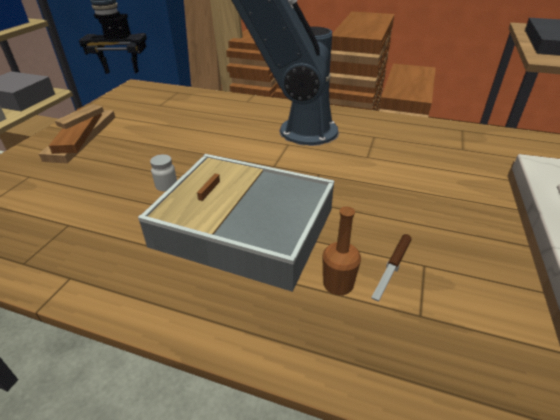

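The top view shows the box with outer corners near (235,154), (387,161), (386,286) and (226,277). The cover spans columns 308–381 with its rib at about (345,219). The mallet is at (198,175), the chisel at (160,212) and the tin at (427,262). Next I enlarge the box region.

```bash
python3 - <<'E'
from h import *
p=cv2.imread('pics/top0.png'); c=p[145:295,215:415]; cv2.imwrite('pics/top0c.png',cv2.resize(c,None,fx=4,fy=4,interpolation=cv2.INTER_CUBIC))
for u,v,z in [(235,154,.095),(387,161,.095),(386,286,.095),(226,277,.095),(345,219,.119),(345,202,.119),(345,237,.119),(427,262,.09),(198,175,.1)]: print(u,v,world('top0',u,v,z).round(4),world('top0',u,v).round(4))
E
```

```text
235 154 [0.7245 0.1659 0.095 ] [0.7239 0.1657 0.0973]
387 161 [ 0.7095 -0.2103  0.095 ] [ 0.7352 -0.2341 -0.0019]
386 286 [ 0.4063 -0.1973  0.095 ] [ 0.4049 -0.2193  0.0007]
226 277 [0.4241 0.1797 0.095 ] [0.4241 0.1798 0.0948]
345 219 [ 0.5611 -0.1003  0.119 ] [ 0.5611 -0.1002  0.1193]
345 202 [ 0.6019 -0.101   0.119 ] [ 0.6017 -0.1009  0.1198]
345 237 [ 0.5186 -0.0995  0.119 ] [ 0.519  -0.1001  0.115 ]
427 262 [ 0.4632 -0.2981  0.09  ] [ 0.4632 -0.298   0.0906]
198 175 [0.6693 0.2547 0.1   ] [0.6631 0.2498 0.1269]
```

View pics/top0c.png

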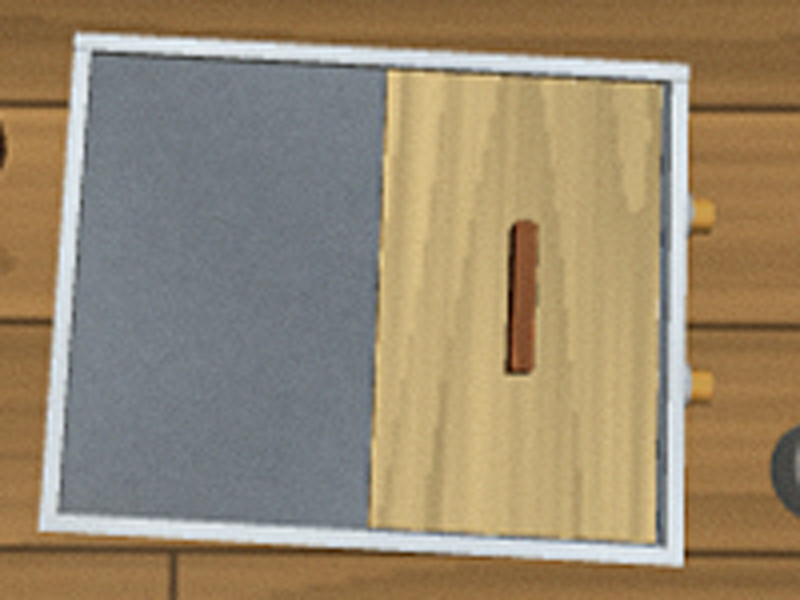

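The box centre is about (0.566, −0.0155), yaw −2.5°. The rib is at box y −0.085. I shut the gripper and move over the well end, turning the jaws along box x.

```bash
python3 -m handwheel '[{"hand":-1,"dx":2.5,"dy":3,"dz":0,"wx":0,"wy":0,"wz":0.119},{"hand":-1,"dx":2.5,"dy":3,"dz":0,"wx":0,"wy":0,"wz":0.119},{"hand":-1,"dx":2.5,"dy":3,"dz":0,"wx":0,"wy":0,"wz":0.119},{"hand":-1,"dx":2.5,"dy":3,"dz":0,"wx":0,"wy":0,"wz":0.119},{"hand":-1,"dx":2.5,"dy":3,"dz":0,"wx":0,"wy":0,"wz":0.119},{"hand":-1,"dx":2.5,"dy":3,"dz":0,"wx":0,"wy":0,"wz":0.119},{"hand":-1,"dx":2.5,"dy":3,"dz":0,"wx":0,"wy":0,"wz":0.119},{"hand":-1,"dx":2.5,"dy":3,"dz":0,"wx":0,"wy":0,"wz":0.119},{"hand":-1,"dx":2.5,"dy":3,"dz":0,"wx":0,"wy":0,"wz":0.119},{"hand":-1,"dx":2.5,"dy":3,"dz":0,"wx":0,"wy":0,"wz":0.119}]'
python3 -m handwheel '[{"hand":-1,"dx":2.5,"dy":3.2},{"hand":-1,"dx":2.5,"dy":3.2},{"hand":-1,"dx":2.5,"dy":3.2},{"hand":-1,"dx":2.5,"dy":3.2},{"hand":-1},{"hand":-1}]'; python3 -c "
from h import *
s=bot.read_state();print(s['time_s'],s['position'],s['tcp_rot'],s['force'],s['joint_positions'])
cap('wrist','w1')"
```

```text
time_s: 1.1
position: [0.4589, -0.2877, 0.2016]
tcp_rot: [[0.036, 0.999, -0.001], [0.999, -0.036, 0.001], [0.001, -0.001, -1.0]]
force: [0.3, 0.4, -0.1]
opening: 0.173
1.1 [ 0.45893694 -0.28766343  0.20161532] [[ 3.61794000e-02  9.99345140e-01 -5.84257715e-04]
 [ 9.99345175e-01 -3.61790840e-02  5.42551176e-04]
 [ 5.21057972e-04 -6.03504305e-04 -9.99999682e-01]] [ 0.33948765  0.4343008  -0.10090714] [-4.39047388e+01  2.38538029e+01  9.40795228e+01 -9.24095511e-04
  6.21123500e+01 -4.18309355e+01]invalid input
```

View pics/w1.png

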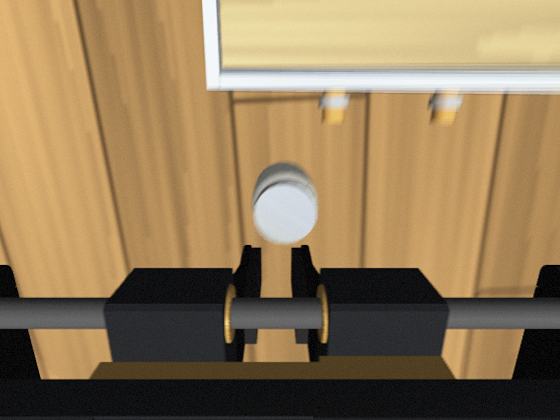

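The wrist view shows the tin at (285,210) between the fingers from above, and the box's well end at the top of the frame. The second call was refused because the rows need every key. I continue with full rows.

```bash
python3 -m handwheel '[{"hand":-1,"dx":2.5,"dy":3.4,"dz":0,"wx":0,"wy":0,"wz":0},{"hand":-1,"dx":2.5,"dy":3.4,"dz":0,"wx":0,"wy":0,"wz":0},{"hand":-1,"dx":2.5,"dy":3.4,"dz":-2,"wx":0,"wy":0,"wz":0},{"hand":-1,"dx":2.5,"dy":3.4,"dz":-2,"wx":0,"wy":0,"wz":0},{"hand":-1,"dx":0,"dy":0,"dz":-2,"wx":0,"wy":0,"wz":0},{"hand":-1,"dx":0,"dy":0,"dz":0,"wx":0,"wy":0,"wz":0},{"hand":-1,"dx":0,"dy":0,"dz":0,"wx":0,"wy":0,"wz":0}]'; python3 -c "
from h import *
cap('wrist','w2')"
```

```text
time_s: 1.85
position: [0.5579, -0.1534, 0.1416]
tcp_rot: [[0.041, 0.999, -0.001], [0.999, -0.041, 0.0], [0.0, -0.001, -1.0]]
force: [0.1, 0.1, -0.6]
opening: 0.007
```

View pics/w2.png

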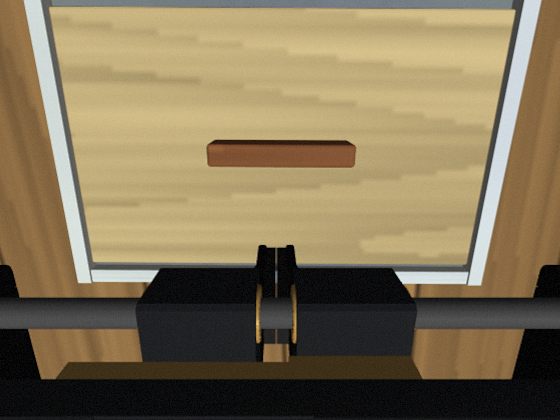

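The fingers are shut and centred on the rib (rib centre at (281,154), fingers at column 276). I lower behind the rib and start pushing.

```bash
python3 -m handwheel '[{"hand":-1,"dx":0,"dy":0,"dz":-2,"wx":0,"wy":0,"wz":0},{"hand":-1,"dx":0,"dy":0,"dz":-1.8,"wx":0,"wy":0,"wz":0},{"hand":-1,"dx":0.2,"dy":1,"dz":0,"wx":0,"wy":0,"wz":0},{"hand":-1,"dx":0.1,"dy":1,"dz":0,"wx":0,"wy":0,"wz":0},{"hand":-1,"dx":0.1,"dy":1,"dz":0,"wx":0,"wy":0,"wz":0},{"hand":-1,"dx":0,"dy":1,"dz":0,"wx":0,"wy":0,"wz":0},{"hand":-1,"dx":0,"dy":1,"dz":0,"wx":0,"wy":0,"wz":0},{"hand":-1,"dx":0,"dy":1,"dz":0,"wx":0,"wy":0,"wz":0},{"hand":-1,"dx":0.1,"dy":1,"dz":0,"wx":0,"wy":0,"wz":0},{"hand":-1,"dx":0,"dy":0,"dz":0,"wx":0,"wy":0,"wz":0}]'; python3 -c "
from h import *
cap('wrist','w3')"
```

```text
time_s: 2.9
position: [0.5632, -0.0816, 0.104]
tcp_rot: [[0.039, 0.999, -0.0], [0.999, -0.039, 0.0], [0.0, -0.0, -1.0]]
force: [-0.3, 0.3, 0.1]
opening: 0.005
```

View pics/w3.png

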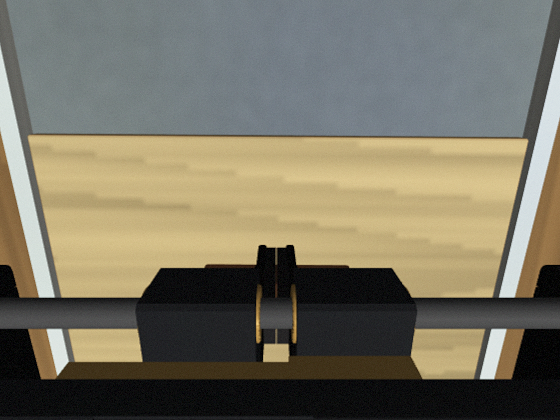

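The cover moves squarely, with its rib against the fingertips at row 265. I continue pushing; about 13.8 cm are left.

```bash
python3 -m handwheel '[{"hand":-1,"dx":0,"dy":1,"dz":0,"wx":0,"wy":0,"wz":0},{"hand":-1,"dx":0.1,"dy":1,"dz":0,"wx":0,"wy":0,"wz":0},{"hand":-1,"dx":0,"dy":1,"dz":0,"wx":0,"wy":0,"wz":0},{"hand":-1,"dx":0.1,"dy":1,"dz":0,"wx":0,"wy":0,"wz":0},{"hand":-1,"dx":0,"dy":1,"dz":0,"wx":0,"wy":0,"wz":0},{"hand":-1,"dx":0,"dy":1,"dz":0,"wx":0,"wy":0,"wz":0},{"hand":-1,"dx":0.1,"dy":1,"dz":0,"wx":0,"wy":0,"wz":0},{"hand":-1,"dx":0,"dy":1,"dz":0,"wx":0,"wy":0,"wz":0},{"hand":-1,"dx":0.1,"dy":1,"dz":0,"wx":0,"wy":0,"wz":0},{"hand":-1,"dx":0,"dy":1,"dz":0,"wx":0,"wy":0,"wz":0}]'; python3 -m handwheel '[{"hand":-1,"dx":0,"dy":1,"dz":0,"wx":0,"wy":0,"wz":0},{"hand":-1,"dx":0.1,"dy":1,"dz":0,"wx":0,"wy":0,"wz":0},{"hand":-1,"dx":0,"dy":0.9,"dz":0,"wx":0,"wy":0,"wz":0},{"hand":-1,"dx":0,"dy":0.7,"dz":0,"wx":0,"wy":0,"wz":0},{"hand":-1,"dx":0,"dy":0,"dz":0,"wx":0,"wy":0,"wz":0},{"hand":-1,"dx":0,"dy":0,"dz":0,"wx":0,"wy":0,"wz":0}]'; python3 -c "
from h import *
cap('top','t3');cap('wrist','w4')
p=cv2.imread('pics/t3.png'); c=p[145:295,215:415]; cv2.imwrite('pics/t3c.png',cv2.resize(c,None,fx=4,fy=4,interpolation=cv2.INTER_CUBIC))"
```

```text
time_s: 3.95
position: [0.5675, 0.0176, 0.104]
tcp_rot: [[0.041, 0.999, 0.0], [0.999, -0.041, -0.0], [-0.0, 0.0, -1.0]]
force: [0.1, 0.6, -0.2]
opening: 0.006
time_s: 4.55
position: [0.5683, 0.0528, 0.1039]
tcp_rot: [[0.041, 0.999, -0.0], [0.999, -0.041, -0.0], [-0.0, -0.0, -1.0]]
force: [-0.5, 0.3, -0.1]
opening: 0.006
```

View pics/t3c.png

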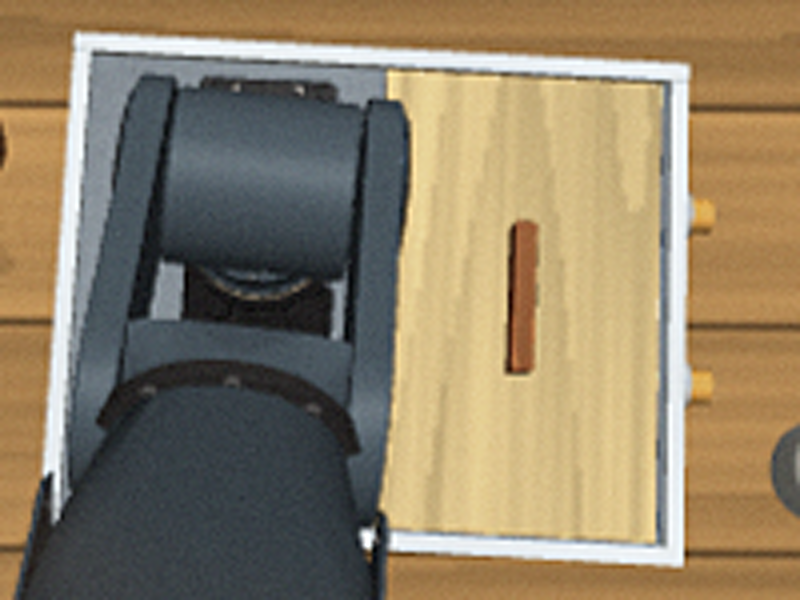

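View pics/w4.png

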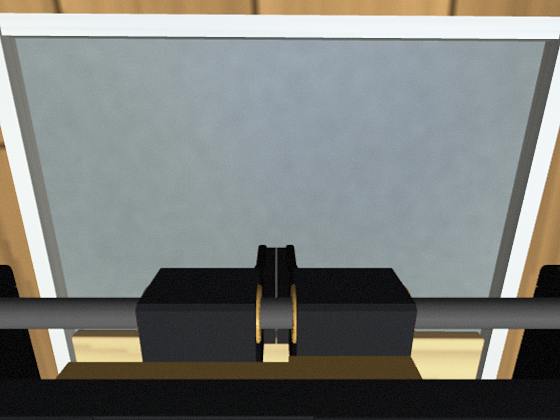

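The cover did not move. The rib is still at (522,297) in the crop, exactly as before, the fingers are now over the deck, and the force stayed near zero. So the fingertips passed above the rib despite the z reading of 0.104. I need to see how high the tips really are.

```bash
python3 -c "
from h import *
cap('scene','s4')
s=bot.read_state();print(s['joint_positions'],s['position'],s['time_s'])
p=cv2.imread('pics/s4.png'); c=p[60:300,130:430]; cv2.imwrite('pics/s4c.png',cv2.resize(c,None,fx=2.6,fy=2.5,interpolation=cv2.INTER_CUBIC))
R=None
c=np.load('pics/s4.npz')
for P in [(.5683,.0528,.1039),(.5683,.0528,.085),(.5683,.0528,.13)]:
  print(cv2.projectPoints(np.array([P]),c['rvec'],c['tvec'],np.array([[c['fx'],0,c['cx']],[0,c['fy'],c['cy']],[0,0,1.]]),None)[0].ravel())
"
```

```text
[-5.94609446e+00  3.36075389e+01  9.50784711e+01 -8.29308864e-03
  5.13113476e+01 -3.56207299e+00] [0.5683922  0.05236358 0.10395545] 4.7
[266.37665943 200.97505987]
[266.62045773 207.23727048]
[266.02974231 192.06413641]
```

View pics/s4c.png

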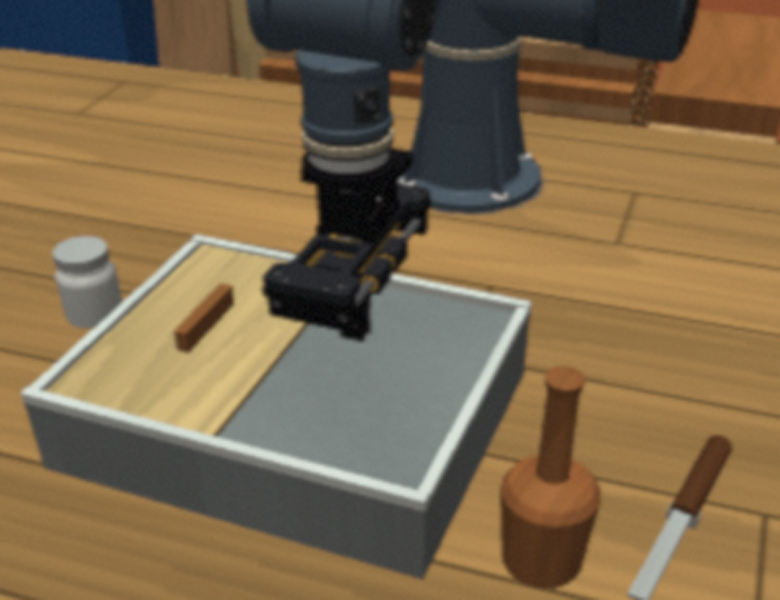

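In the scene view the fingertip sits near full-frame (266,195). The reported TCP would project to row 201, so the tips appear about 17 mm higher than reported. I cross-check this with the depth images.

```bash
python3 -c "
from h import *
print('wrist deck',world('w4',200,150),world('w4',400,200),'cover',world('w4',110,345))
print('w2 cover',world('w2',150,80),'rib',world('w2',281,145), world('w2',281,158))
print('top deck',world('top0',260,220),world('top0',320,240))
print('scene deck',world('scene0',285,205),'rib',world('scene0',208,186))
c=np.load('pics/s4.npz')
for v in range(176,204,2):print(v,world('s4',266,v).round(4))
print('w4 tips')
for v in range(240,300,8): print(v,world('w4',266,v).round(4),world('w4',288,v).round(4))
"
```

```text
wrist deck [0.52659399 0.10859786 0.08374204] [0.64599152 0.07288721 0.08336199] cover [ 0.45313502 -0.01933078  0.0921157 ]
w2 cover [ 0.4831256  -0.05659734  0.09268561] rib [ 0.56418788 -0.09753521  0.11795324] [ 0.56389251 -0.10526018  0.11829745]
top deck [0.56158317 0.10188266 0.08440055] [ 0.51323848 -0.04311409  0.09389723]
scene deck [0.54662135 0.09201662 0.08529583] rib [ 0.57213188 -0.09748065  0.11679136]
176 [0.6478 0.0859 0.2323]
178 [0.6483 0.086  0.2278]
180 [0.6499 0.0864 0.2241]
182 [0.6497 0.0862 0.2191]
184 [0.6497 0.086  0.2142]
186 [0.6501 0.086  0.2095]
188 [0.6503 0.0859 0.2047]
190 [0.6494 0.0854 0.1989]
192 [0.5755 0.0556 0.1358]
194 [0.5772 0.0561 0.1314]
196 [0.5249 0.0349 0.0837]
198 [0.5339 0.0383 0.0847]
200 [0.5395 0.0404 0.083 ]
202 [0.5493 0.0441 0.0849]
w4 tips
240 [0.5624 0.0499 0.0838] [0.5764 0.0491 0.0835]
248 [0.5641 0.0623 0.1229] [0.5754 0.0635 0.1266]
256 [0.5643 0.0618 0.1312] [0.575  0.0638 0.1362]
264 [0.5646 0.0628 0.1416] [0.5747 0.0642 0.1452]
272 [0.5648 0.0625 0.1487] [0.5746 0.062  0.1485]
280 [0.565  0.0624 0.1555] [0.5743 0.0634 0.158 ]
288 [0.5652 0.0626 0.1623] [0.5741 0.0635 0.1643]
296 [0.5653 0.0626 0.168 ] [0.5739 0.0617 0.1673]
```

Both depth images put the real tips at z ≈ 0.122 while the state reports 0.104, so the reported TCP is about 18 mm below the actual tips. That is why they cleared the 119 mm rib. From here I command z about 18 mm lower than the wanted tip height. I go back behind the rib.

```bash
python3 -m handwheel '[{"hand":-1,"dx":0,"dy":0,"dz":2.5,"wx":0,"wy":0,"wz":0},{"hand":-1,"dx":-0.2,"dy":-4,"dz":0,"wx":0,"wy":0,"wz":0},{"hand":-1,"dx":-0.2,"dy":-4,"dz":0,"wx":0,"wy":0,"wz":0},{"hand":-1,"dx":-0.2,"dy":-4,"dz":0,"wx":0,"wy":0,"wz":0},{"hand":-1,"dx":-0.2,"dy":-4,"dz":0,"wx":0,"wy":0,"wz":0},{"hand":-1,"dx":-0.2,"dy":-4.2,"dz":0,"wx":0,"wy":0,"wz":0},{"hand":-1,"dx":0,"dy":0,"dz":-2,"wx":0,"wy":0,"wz":0},{"hand":-1,"dx":0,"dy":0,"dz":-1.5,"wx":0,"wy":0,"wz":0},{"hand":-1,"dx":0,"dy":0,"dz":-1,"wx":0,"wy":0,"wz":0},{"hand":-1,"dx":0,"dy":0,"dz":0,"wx":0,"wy":0,"wz":0}]'; python3 -c "
from h import *
cap('wrist','w5');cap('scene','s5')
for v in range(240,300,8): print(v,world('w5',266,v).round(4),world('w5',288,v).round(4))
p=cv2.imread('pics/s5.png'); c=p[100:280,130:370]; cv2.imwrite('pics/s5c.png',cv2.resize(c,None,fx=3.2,fy=3.2,interpolation=cv2.INTER_CUBIC))
"
```

```text
time_s: 5.7
position: [0.5571, -0.149, 0.0825]
tcp_rot: [[0.041, 0.999, -0.003], [0.999, -0.041, 0.001], [0.001, -0.003, -1.0]]
force: [-0.0, -0.5, -0.2]
opening: 0.008
240 [ 0.5534 -0.1388  0.093 ] [ 0.5653 -0.1389  0.0938]
248 [ 0.5536 -0.1391  0.1026] [ 0.5649 -0.138   0.106 ]
256 [ 0.5538 -0.1394  0.1113] [ 0.5646 -0.1383  0.1144]
264 [ 0.5541 -0.1395  0.1195] [ 0.5643 -0.1383  0.1228]
272 [ 0.5543 -0.1397  0.127 ] [ 0.5641 -0.1392  0.1285]
280 [ 0.5546 -0.1388  0.1356] [ 0.5638 -0.1374  0.1386]
288 [ 0.5548 -0.1385  0.1425] [ 0.5636 -0.1375  0.1447]
296 [ 0.5549 -0.1389  0.1477] [ 0.5635 -0.1399  0.1467]
```

View pics/s5c.png

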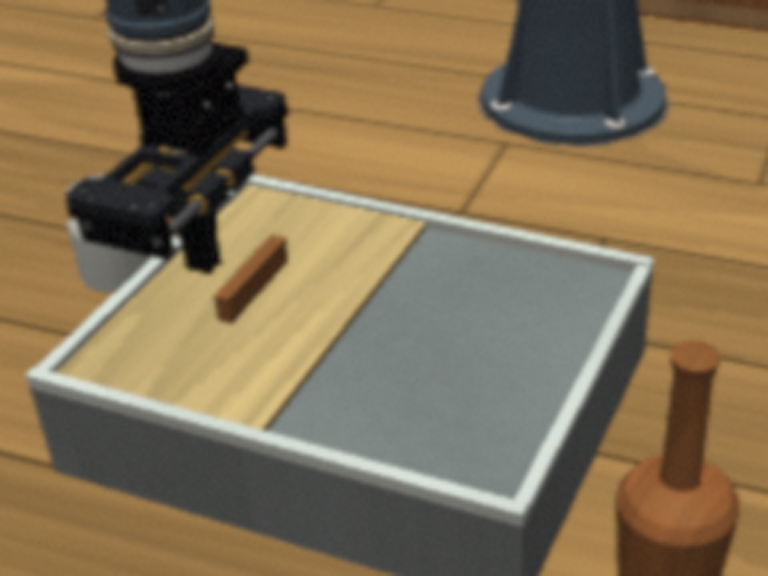

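The tips now stand just above the cover, behind the rib (tips at crop (200,268), rib at (250,280)), with no contact force. I push again and watch.

```bash
python3 -m handwheel '[{"hand":-1,"dx":0.1,"dy":1,"dz":0,"wx":0,"wy":0,"wz":0},{"hand":-1,"dx":0.1,"dy":1,"dz":0,"wx":0,"wy":0,"wz":0},{"hand":-1,"dx":0,"dy":0.7,"dz":0,"wx":0,"wy":0,"wz":0},{"hand":-1,"dx":0.1,"dy":0.7,"dz":0,"wx":0,"wy":0,"wz":0},{"hand":-1,"dx":0,"dy":0.7,"dz":0,"wx":0,"wy":0,"wz":0},{"hand":-1,"dx":0,"dy":0.7,"dz":0,"wx":0,"wy":0,"wz":0},{"hand":-1,"dx":0.1,"dy":0.7,"dz":0,"wx":0,"wy":0,"wz":0}]'; python3 -c "
from h import *
print(bot.read_state()['force'])
cap('top','t5')
p=cv2.imread('pics/t5.png'); c=p[145:295,215:415]; cv2.imwrite('pics/t5c.png',cv2.resize(c,None,fx=4,fy=4,interpolation=cv2.INTER_CUBIC))"
```

```text
time_s: 6.5
position: [0.5629, -0.0945, 0.0845]
tcp_rot: [[0.041, 0.999, 0.001], [0.999, -0.041, -0.001], [-0.001, 0.001, -1.0]]
force: [-1.0, -4.1, 4.0]
opening: 0.006
[-1.00035171 -4.11684128  3.97603933]
```

View pics/t5c.png

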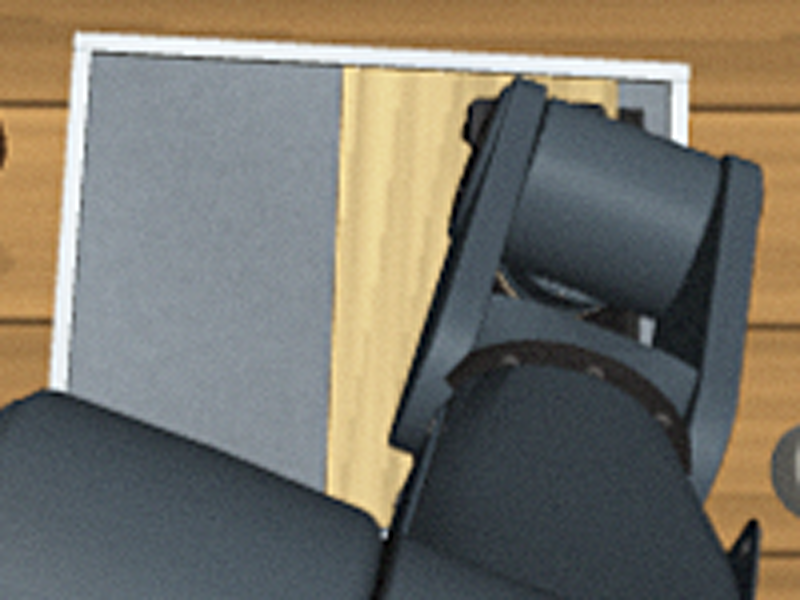

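The cover now moves: its edge has gone from column 385 to 340 in the crop. The push force is about 4 N. I continue slightly higher.

```bash
python3 -m handwheel '[{"hand":-1,"dx":0.1,"dy":0.8,"dz":0.1,"wx":0,"wy":0,"wz":0},{"hand":-1,"dx":0,"dy":0.8,"dz":0.1,"wx":0,"wy":0,"wz":0},{"hand":-1,"dx":0,"dy":0.8,"dz":0,"wx":0,"wy":0,"wz":0},{"hand":-1,"dx":0.1,"dy":0.8,"dz":0,"wx":0,"wy":0,"wz":0},{"hand":-1,"dx":0,"dy":0.8,"dz":0,"wx":0,"wy":0,"wz":0},{"hand":-1,"dx":0,"dy":0.8,"dz":0,"wx":0,"wy":0,"wz":0},{"hand":-1,"dx":0.1,"dy":0.8,"dz":0,"wx":0,"wy":0,"wz":0},{"hand":-1,"dx":0,"dy":0.8,"dz":0,"wx":0,"wy":0,"wz":0},{"hand":-1,"dx":0,"dy":0.8,"dz":0,"wx":0,"wy":0,"wz":0},{"hand":-1,"dx":0.1,"dy":0.8,"dz":0,"wx":0,"wy":0,"wz":0}]'; python3 -m handwheel '[{"hand":-1,"dx":0,"dy":0.8,"dz":0,"wx":0,"wy":0,"wz":0},{"hand":-1,"dx":0,"dy":0.8,"dz":0,"wx":0,"wy":0,"wz":0},{"hand":-1,"dx":0.1,"dy":0.8,"dz":0,"wx":0,"wy":0,"wz":0},{"hand":-1,"dx":0,"dy":0.8,"dz":0,"wx":0,"wy":0,"wz":0},{"hand":-1,"dx":0,"dy":0.8,"dz":0,"wx":0,"wy":0,"wz":0},{"hand":-1,"dx":0.1,"dy":0.8,"dz":0,"wx":0,"wy":0,"wz":0},{"hand":-1,"dx":0,"dy":0.8,"dz":0,"wx":0,"wy":0,"wz":0},{"hand":-1,"dx":0,"dy":0.8,"dz":0,"wx":0,"wy":0,"wz":0},{"hand":-1,"dx":0,"dy":0,"dz":0,"wx":0,"wy":0,"wz":0}]'; python3 -c "
from h import *
print(bot.read_state()['force'])
cap('top','t6')
p=cv2.imread('pics/t6.png'); c=p[145:295,215:415]; cv2.imwrite('pics/t6c.png',cv2.resize(c,None,fx=4,fy=4,interpolation=cv2.INTER_CUBIC))"
```

```text
time_s: 7.55
position: [0.5661, -0.0135, 0.0859]
tcp_rot: [[0.041, 0.999, -0.0], [0.999, -0.041, 0.0], [0.0, -0.0, -1.0]]
force: [-1.0, -1.3, -0.9]
opening: 0.005
time_s: 8.45
position: [0.5683, 0.0512, 0.086]
tcp_rot: [[0.04, 0.999, 0.0], [0.999, -0.04, 0.001], [0.001, -0.0, -1.0]]
force: [-0.5, -0.2, -0.1]
opening: 0.005
[-0.4775994  -0.17573825 -0.09481347]
```

View pics/t6c.png

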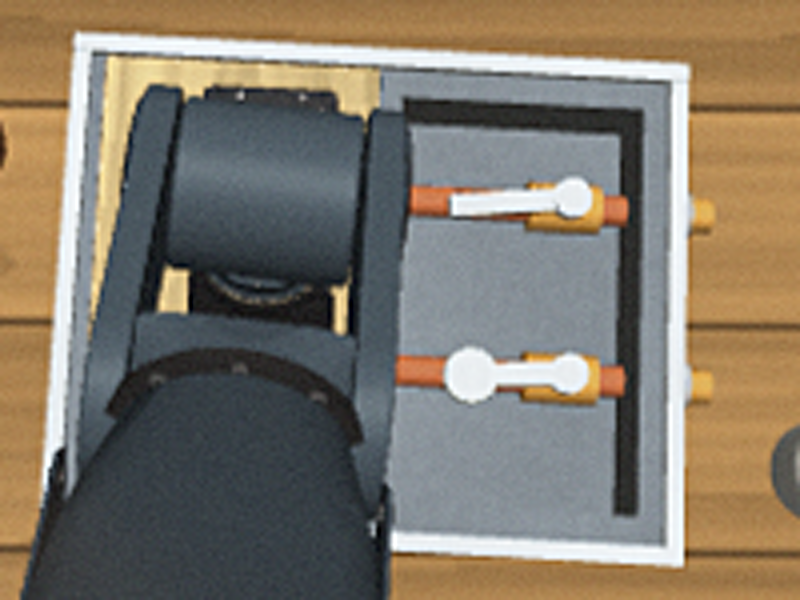

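The well is open; the cover's far edge is near crop column 105, almost at the stop. The disc-ended handle is the lower one, at box x = −40: pivot at crop (571,373), disc at (470,375), nearly fully open. The plain handle is at (571,197)→(455,206). I work out their world positions, then back off the rib before rising.

```bash
python3 -m handwheel '[{"hand":-1,"dx":0,"dy":-1,"dz":0,"wx":0,"wy":0,"wz":0},{"hand":-1,"dx":0,"dy":-0.5,"dz":2,"wx":0,"wy":0,"wz":0},{"hand":-1,"dx":0,"dy":-3,"dz":2,"wx":0,"wy":0,"wz":0},{"hand":-1,"dx":0,"dy":-4.5,"dz":0,"wx":0,"wy":0,"wz":0},{"hand":-1,"dx":0,"dy":-4.5,"dz":0,"wx":0,"wy":0,"wz":0},{"hand":-1,"dx":0,"dy":0,"dz":0,"wx":0,"wy":0,"wz":0},{"hand":-1,"dx":0,"dy":0,"dz":0,"wx":0,"wy":0,"wz":0}]'; python3 -c "
from h import *
cap('top','t7');cap('scene','s7')
def W(a,b,z): return world('t6',215+a/4-.375,145+b/4-.375,z).round(4)
print('disc piv',W(571,373,.072),'disc',W(470,375,.069),'plain piv',W(571,197,.072),'plain end',W(452,206,.069))
p=cv2.imread('pics/t7.png'); c=p[145:295,215:415]; cv2.imwrite('pics/t7c.png',cv2.resize(c,None,fx=4,fy=4,interpolation=cv2.INTER_CUBIC))
p=cv2.imread('pics/s7.png'); c=p[80:280,130:370]; cv2.imwrite('pics/s7c.png',cv2.resize(c,None,fx=3,fy=3,interpolation=cv2.INTER_CUBIC))
C=np.array([.566,-.0155]);a=-.0436
for P in ['top0','t6']: pass
R=np.array([[np.cos(a),-np.sin(a)],[np.sin(a),np.cos(a)]])
for q in [W(571,373,.072),W(470,375,.069),W(571,197,.072),W(452,206,.069)]: print((R.T@(q[:2]-C)).round(4))
"
```

```text
time_s: 9.2
position: [0.568, -0.087, 0.1259]
tcp_rot: [[0.045, 0.999, -0.0], [0.999, -0.045, 0.001], [0.001, -0.0, -1.0]]
force: [-0.3, 0.1, 0.2]
opening: 0.003
disc piv [ 0.521  -0.1366  0.072 ] disc [ 0.5196 -0.0752  0.069 ] plain piv [ 0.6306 -0.1392  0.072 ] plain end [ 0.6249 -0.0654  0.069 ]
[-0.0397 -0.1229]
[-0.0438 -0.0617]
[ 0.0699 -0.1208]
[ 0.061  -0.0473]
```

View pics/t7c.png

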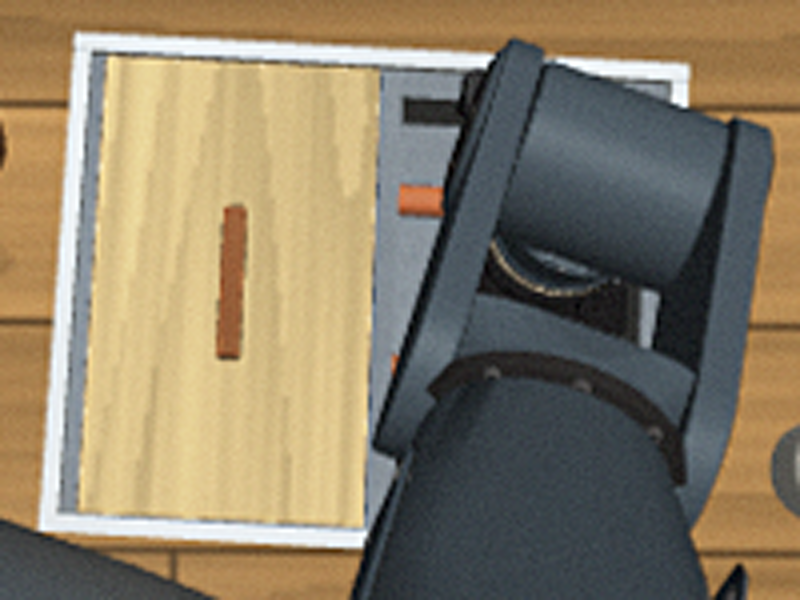

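View pics/s7c.png

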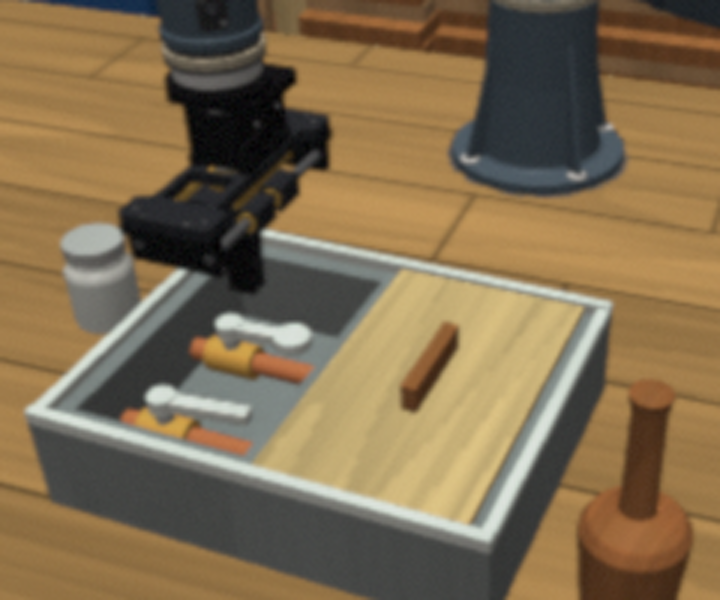

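The cover lies flat beside the deck end stop, with its rib at crop (232,282), and the well is fully open. The fingers hang between the two handles. I check the clearance under the gripper body relative to the tips before lowering.

```bash
python3 -c "
from h import *
s=bot.read_state();print(s['position'])
cap('wrist','w7')
for u in (170,200,230,350,380):
  print(u,[(v,world('w7',u,v).round(3).tolist()) for v in (272,285,335,355)])
for v in (244,250,256): print(v,world('w7',266,v).round(4),world('w7',288,v).round(4))
for rib in [(232,282)]: 
  q=world('t7',215+58-.375,145+70.5-.375,.119);print(q)
"
```

```text
[ 0.56772058 -0.08481538  0.12573358]
170 [(272, [0.541, -0.045, 0.222]), (285, [0.543, -0.045, 0.229]), (335, [0.544, -0.054, 0.238]), (355, [0.543, -0.059, 0.238])]
200 [(272, [0.548, -0.046, 0.221]), (285, [0.55, -0.047, 0.227]), (335, [0.551, -0.053, 0.238]), (355, [0.551, -0.06, 0.238])]
230 [(272, [0.557, -0.046, 0.222]), (285, [0.558, -0.046, 0.228]), (335, [0.558, -0.054, 0.237]), (355, [0.558, -0.059, 0.239])]
350 [(272, [0.59, -0.047, 0.222]), (285, [0.589, -0.047, 0.229]), (335, [0.587, -0.055, 0.238]), (355, [0.587, -0.06, 0.239])]
380 [(272, [0.598, -0.047, 0.222]), (285, [0.597, -0.047, 0.229]), (335, [0.595, -0.056, 0.237]), (355, [0.594, -0.061, 0.239])]
244 [ 0.5568 -0.133   0.008 ] [ 0.5776 -0.1338  0.0081]
250 [ 0.5636 -0.0736  0.1491] [ 0.5747 -0.0732  0.1508]
256 [ 0.5638 -0.0736  0.1558] [ 0.5744 -0.0727  0.1585]
[0.5690267  0.07075621 0.119     ]
```

View pics/w7.png

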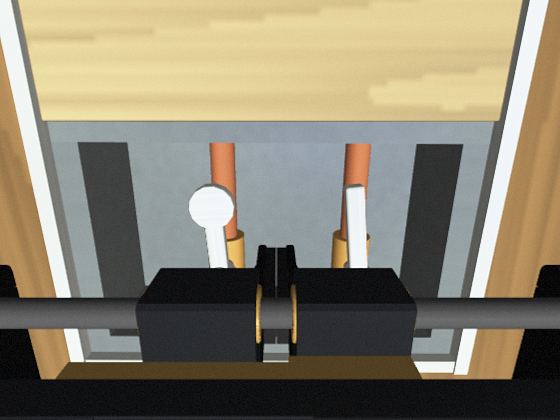

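From the depth, the gripper body is about 75 mm above the tips, so there is ample clearance over the guides. The disc is at (211,207), the plain bar at (356,225), and the fingers are between them. I lower and begin pushing the disc towards −x.

```bash
python3 -m handwheel '[{"hand":-1,"dx":0,"dy":0,"dz":-3,"wx":0,"wy":0,"wz":0},{"hand":-1,"dx":0,"dy":0,"dz":-3,"wx":0,"wy":0,"wz":0},{"hand":-1,"dx":0,"dy":0,"dz":-2.2,"wx":0,"wy":0,"wz":0},{"hand":-1,"dx":0,"dy":0,"dz":-1,"wx":0,"wy":0,"wz":0},{"hand":-1,"dx":-0.7,"dy":0.2,"dz":0,"wx":0,"wy":0,"wz":0},{"hand":-1,"dx":-0.8,"dy":0.2,"dz":0,"wx":0,"wy":0,"wz":0},{"hand":-1,"dx":-0.8,"dy":0.1,"dz":0,"wx":0,"wy":0,"wz":0},{"hand":-1,"dx":-0.8,"dy":0.2,"dz":0,"wx":0,"wy":0,"wz":0},{"hand":-1,"dx":-0.8,"dy":0.1,"dz":0,"wx":0,"wy":0,"wz":0},{"hand":-1,"dx":0,"dy":0,"dz":0,"wx":0,"wy":0,"wz":0}]'; python3 -c "
from h import *
print(bot.read_state()['force'])
cap('wrist','w8')
cap('scene','s8')
p=cv2.imread('pics/s8.png'); c=p[80:280,130:370]; cv2.imwrite('pics/s8c.png',cv2.resize(c,None,fx=3,fy=3,interpolation=cv2.INTER_CUBIC))
"
```

```text
time_s: 10.35
position: [0.5285, -0.0773, 0.0347]
tcp_rot: [[0.041, 0.999, -0.0], [0.999, -0.041, -0.0], [-0.0, 0.0, -1.0]]
force: [0.2, -0.6, 1.2]
opening: 0.005
[ 0.15530083 -0.64744758  1.20027933]
```

View pics/w8.png

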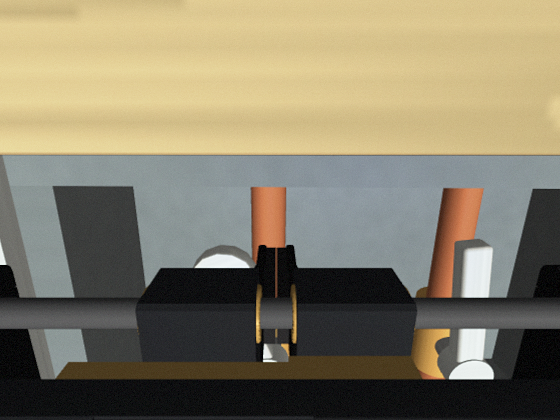

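View pics/s8c.png

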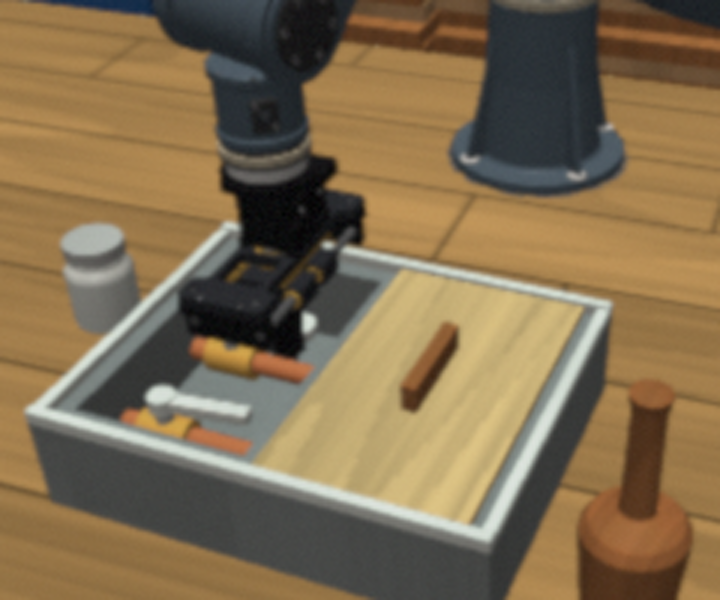

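The disc has moved to the left of the fingers (disc at (224,258) in the wrist view), and the plain handle is unchanged. I follow the arc.

```bash
python3 -m handwheel '[{"hand":-1,"dx":-0.8,"dy":0,"dz":0,"wx":0,"wy":0,"wz":0},{"hand":-1,"dx":-0.8,"dy":0,"dz":0,"wx":0,"wy":0,"wz":0},{"hand":-1,"dx":-0.8,"dy":-0.2,"dz":0,"wx":0,"wy":0,"wz":0},{"hand":-1,"dx":-0.8,"dy":-0.3,"dz":0,"wx":0,"wy":0,"wz":0},{"hand":-1,"dx":-0.7,"dy":-0.4,"dz":0,"wx":0,"wy":0,"wz":0},{"hand":-1,"dx":-0.7,"dy":-0.5,"dz":0,"wx":0,"wy":0,"wz":0},{"hand":-1,"dx":-0.5,"dy":-0.5,"dz":0,"wx":0,"wy":0,"wz":0},{"hand":-1,"dx":-0.5,"dy":-0.5,"dz":0,"wx":0,"wy":0,"wz":0},{"hand":-1,"dx":-0.3,"dy":-0.4,"dz":0,"wx":0,"wy":0,"wz":0},{"hand":-1,"dx":0,"dy":0,"dz":0,"wx":0,"wy":0,"wz":0}]'; python3 -c "
from h import *
print(bot.read_state()['force'])
cap('wrist','w9')
cap('scene','s9')
p=cv2.imread('pics/s9.png'); c=p[80:280,130:370]; cv2.imwrite('pics/s9c.png',cv2.resize(c,None,fx=3,fy=3,interpolation=cv2.INTER_CUBIC))
"
```

```text
time_s: 11.45
position: [0.4685, -0.1052, 0.0336]
tcp_rot: [[0.041, 0.999, -0.003], [0.999, -0.041, 0.001], [0.001, -0.003, -1.0]]
force: [-0.5, -0.1, 0.4]
opening: 0.006
[-0.46219527 -0.07459714  0.43749786]
```

View pics/w9.png

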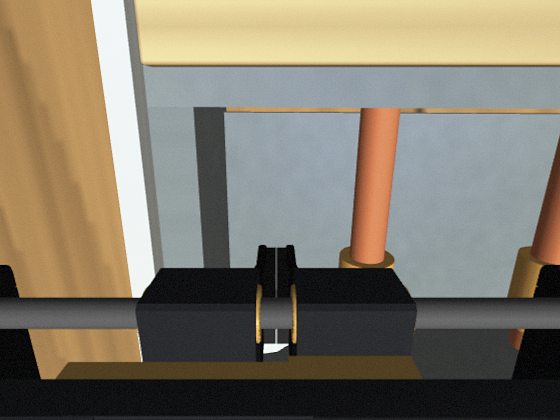

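View pics/s9c.png

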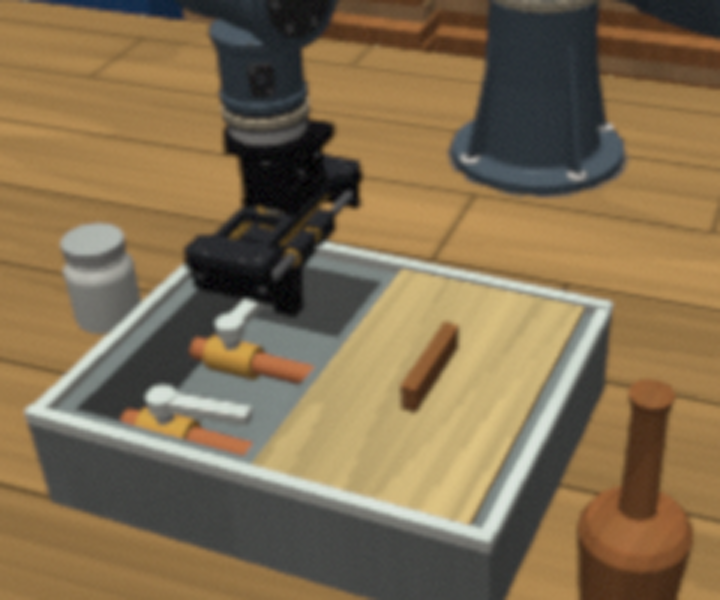

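The handle is nearly across (bar from crop (230,330) toward the fingers). There is no stop force yet, so I keep pushing in −y in small steps until it shows.

```bash
python3 -m handwheel '[{"hand":-1,"dx":0,"dy":-0.2,"dz":0,"wx":0,"wy":0,"wz":0},{"hand":-1,"dx":0,"dy":-0.2,"dz":0,"wx":0,"wy":0,"wz":0},{"hand":-1,"dx":0,"dy":0,"dz":0,"wx":0,"wy":0,"wz":0}]';python3 -m handwheel '[{"hand":-1,"dx":0,"dy":-0.2,"dz":0,"wx":0,"wy":0,"wz":0},{"hand":-1,"dx":0,"dy":0,"dz":0,"wx":0,"wy":0,"wz":0}]'
```

```text
time_s: 11.85
position: [0.4689, -0.1071, 0.0337]
tcp_rot: [[0.042, 0.999, -0.003], [0.999, -0.042, 0.004], [0.004, -0.003, -1.0]]
force: [1.1, 6.8, 2.1]
opening: 0.013
time_s: 12.05
position: [0.4688, -0.1074, 0.0337]
tcp_rot: [[0.044, 0.999, -0.003], [0.999, -0.044, 0.006], [0.006, -0.004, -1.0]]
force: [3.0, 13.8, 2.3]
opening: 0.008
```

The force rose to 14 N with no further travel, so the handle is against its stop. I back off along +y, rise, retract and check.

```bash
python3 -m handwheel '[{"hand":-1,"dx":0,"dy":1,"dz":0,"wx":0,"wy":0,"wz":0},{"hand":-1,"dx":0,"dy":1,"dz":0,"wx":0,"wy":0,"wz":0},{"hand":-1,"dx":0,"dy":0,"dz":3.5,"wx":0,"wy":0,"wz":0},{"hand":-1,"dx":0,"dy":0,"dz":4.5,"wx":0,"wy":0,"wz":0},{"hand":-1,"dx":0,"dy":0,"dz":4.5,"wx":0,"wy":0,"wz":0},{"hand":-1,"dx":0,"dy":0,"dz":4.5,"wx":0,"wy":0,"wz":0},{"hand":-1,"dx":-1.5,"dy":-4,"dz":0,"wx":0,"wy":0,"wz":0},{"hand":-1,"dx":-1.5,"dy":-4,"dz":0,"wx":0,"wy":0,"wz":0},{"hand":-1,"dx":-1.5,"dy":-4,"dz":0,"wx":0,"wy":0,"wz":0},{"hand":-1,"dx":-1.5,"dy":-4,"dz":0,"wx":0,"wy":0,"wz":0}]'
python3 -m handwheel '[{"hand":-1,"dx":-1.5,"dy":-4,"dz":0,"wx":0,"wy":0,"wz":0},{"hand":-1,"dx":-1.5,"dy":-4,"dz":0,"wx":0,"wy":0,"wz":0},{"hand":-1,"dx":-1,"dy":-4,"dz":0,"wx":0,"wy":0,"wz":0},{"hand":-1,"dx":0,"dy":0,"dz":0,"wx":0,"wy":0,"wz":0},{"hand":-1,"dx":0,"dy":0,"dz":0,"wx":0,"wy":0,"wz":0},{"hand":-1,"dx":0,"dy":0,"dz":0,"wx":0,"wy":0,"wz":0}]'; python3 -c "
from h import *
cap('top','t10')
p=cv2.imread('pics/t10.png'); c=p[145:295,150:350+95]; cv2.imwrite('pics/t10c.png',cv2.resize(c,None,fx=2.7,fy=2.7,interpolation=cv2.INTER_CUBIC))
c=p[180:275,300:400]; cv2.imwrite('pics/t10d.png',cv2.resize(c,None,fx=6,fy=6,interpolation=cv2.INTER_CUBIC))
"
```

```text
time_s: 13.05
position: [0.4098, -0.2525, 0.2043]
tcp_rot: [[0.04, 0.999, 0.001], [0.999, -0.04, -0.001], [-0.001, 0.001, -1.0]]
force: [0.8, 0.4, 0.5]
opening: 0.006
time_s: 13.65
position: [0.3702, -0.3698, 0.2036]
tcp_rot: [[0.04, 0.999, -0.001], [0.999, -0.04, 0.001], [0.001, -0.001, -1.0]]
force: [-0.5, 0.3, -0.2]
opening: 0.006
```

View pics/t10c.png

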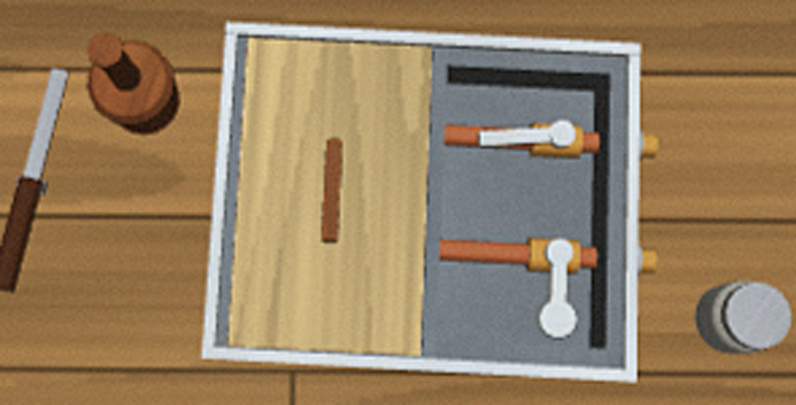

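View pics/t10d.png

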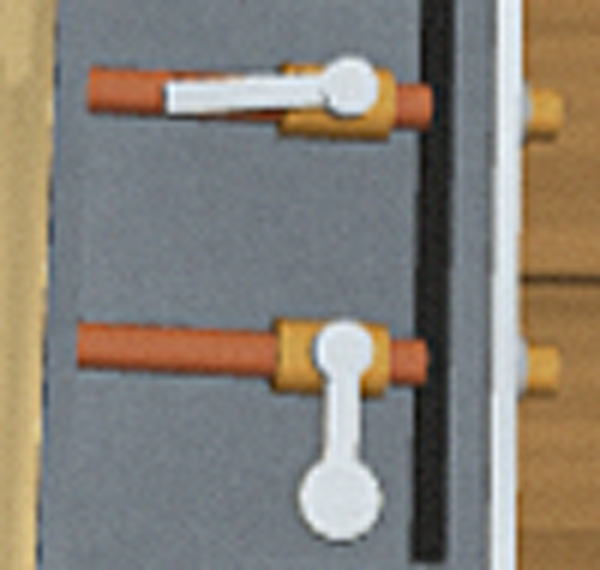

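The well is fully open. The disc handle points along box −x (pivot (344,349), disc (340,498) in the close-up), and the plain handle, mallet, chisel and tin look unchanged. One last numeric check before handing in.

```bash
python3 -c "
from h import *
W=lambda f,u,v,z: world(f,u,v,z)[:2]
a=W('t10',300+344/6-.4,180+349/6-.4,.072);b=W('t10',300+340/6-.4,180+498/6-.4,.069);d=b-a
print('q',np.arctan2(-d[0],d[1])+.0436)
r=W('t10',150+331/2.7-.3,145+190/2.7-.3,.119); print('cover y',-np.sin(-.0436)*(r[0]-.566)+np.cos(.0436)*(r[1]+.0155), 'cover z',world('t10',260,245)[2], world('t10',295,190)[2])
p=W('t10',300+350/6-.4,180+85/6-.4,.072);e=W('t10',300+168/6-.4,180+98/6-.4,.069);d=e-p;print('plain',np.arctan2(-d[0],d[1])+.0436)
x=np.load('pics/top0.npz')['p'].astype(int);y=np.load('pics/t10.npz')['p'].astype(int)
D=abs(x-y).sum(2)
print('diff mallet/chisel',(D[150:260,140:218]>90).sum(),'tin',(D[243:282,405:448]>90).sum())
print(bot.read_state()['force'])
"
```

```text
q 1.572772658663778
cover y 0.08709868006471311 cover z 0.08951753479252811 0.09313385967358023
plain 0.11692749365260748
diff mallet/chisel 0 tin 0
[-0.48735631 -0.40772902  0.4735437 ]
```

```bash
python3 -c "
from rig import hand_in
print(hand_in())"
```

```text
the job is handed in; nothing more can be done
None
```

I slid the cover along its guides onto the deck with the shut fingertips. I then pushed the disc-ended handle round until it met its stop at about 14 N, backed the arm clear and handed the job in at about 14 s.

**Last checks (top camera):**

| Item | Measured | Required |
|---|---|---|
| Cover centre, box y | about +0.087 m | above 0.06 m |
| Disc handle | about 1.57 rad | above 1.45 rad |
| Plain handle | about 0.117 rad | below 0.25 rad |

- **Bystanders:** the picture shows no change around the mallet, chisel or tin.
- **Contact:** the force on the tool reads near zero.
- **Cover height:** depth readings on its top face gave 0.0895 and 0.093 m, where 0.094 m was expected. I put this down to depth noise, because it looks flat in the pictures. I made no direct check of tilt or of the cover being at rest.

**First push failed:** the fingertips passed over the rib without touching it. The real fingertips are about 18 mm higher than the reported tool position (depth images and the scene view agree on this). I corrected for that, and the second push moved the cover.

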